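# Lock the sampler spindle's castle nut

### The arm

A 6-joint arm with a two-finger parallel gripper is mounted at the origin on the work surface. World frame = base frame: x ahead of the robot, y to its left, z up, the work surface at z = 0. Lengths are in m, angles in rad, forces in N, time in s.
With the tool pointing down it reaches from about 0.35 to 0.975 m from the base axis. Payload 4.9 kg.
Tool frame: the origin (TCP) lies midway between the tips of the shut fingers; the grasp point (between the pads) lies 19 mm behind it; z points along the fingers, y is the direction in which the jaws open and shut (so a half turn about z gives the same grasp; the last joint's range is limited). The gripper opens to 85 mm and grips with 20 to 120 N. Pads are 22 mm wide; open, the fingers measure 114 mm over their backs; the gripper's body (76 mm by 85 mm) begins 54 mm behind the grasp point. The pads swing forward as they close: fully open they stand 13 mm farther back than shut.
Start: joints at [1.001, 0.053, 1.613, -0, 1.476, -0.119], TCP at [0.272, 0.563, 0.231] pointing down, gripper open.
Joint ranges: [-3.01, 3.01], [-1.01, 2.22], [0.06, 2.58], [-1.02, 4.17], [0.09, 2.62], [-3.14, 3.14]. Speed limits (rad/s): [2.57, 2.57, 3.14, 3.14, 3.14, 3.14].

### API

Orientations are given as a unit quaternion [w, x, y, z].
In Python, from plant import state, grab_frame, camera_params, job_done, boxes_of gives the robot as it stands.
- The arm moves only by the tool step_arm, never from a script. Its argument "steps" is a list of rows, each a list of 4 numbers: the shift along the tool's x, y, z in mm, then the turn about the tool's z in degrees. A call has 1 to 8 rows; each row shifts and turns the pose as measured when the row begins, along the tool's axes as they then stand; what a row does not reach is not made up. A row lasts 1/10 s, in which the tool goes at most 50 mm and 8.59 degrees, less where a joint would pass 70% of its speed; a pose out of reach is approached as far as the arm can. A call is refused whole if a number of a shift passes 50 or a number of a turn 8.59, either way. A call with a gripper value outside its range is refused whole. "claw" is the opening in per cent of the stroke, from 0 (shut) to 100 (fully open), set as the call begins (left out, the last holds). The fingers move at their own pace and stop on an object; the grip force is fixed at half the most. Time passes only in rows, so rows that do not move let the fingers close. It gives the time, the measured TCP pose, the force and the opening at its end, in the units of the state.
- state(): the state, without advancing time (a new reading comes with each control period).
- grab_frame(name): name is "scene" or "top" or "wrist"; returns (picture, depth): 384x512x3 uint8, red, green, blue; 384x512 float32, m along the optical axis (not along the pixel's ray), 0 where there is no reading.
- camera_params(name): a dict with "mtx" (3x3 intrinsics, pixels), "k1" (the pictures are not rectified: a ray, as slopes to the right and down, at radius r is drawn at 1 + k1 r^2 times it, then the intrinsics apply), "extrinsics" (4x4, takes a point from camera to world coordinates); the wrist camera has in their place "T_tool_cam" (4x4, takes a point from camera to tool coordinates, whose origin is the TCP and whose axes are the flange's). Camera axes: x right, y down, z forward; pixel columns grow to the right and rows downward; lengths in m; the calibration is good to about 2 mm. A picture is of the moment at which its call begins: read the wrist's pose just before it. camera_params takes no time and is no camera call.
- job_done(): hands the job in, once; it reports no verdict.
Trained networks look in the newest picture that a camera, given by its name, has taken for a name from the list of things; names that differ only in an ending like _2 or _b are one class to them, and where a whole thing is asked for, a point or a joint stands for the part that bears it (a point fixed in the world has none). Each returns a list of dicts, best first, with "p" (0 to 1); they miss things now and then, are a little off and sometimes report something else, mostly with a low value. They report only what shows in the picture. A call takes as long as a camera call. They do not tell look-alikes from the thing itself.
- boxes_of(camera, label): "box" ([left, top, width, height] in pixels, round what is visible of it).
The state is a dict: "time": time; "joint_pos": joint angles; "joint_vel": joint speeds; "joint_efforts": joint torques, N m; "tool_pos": TCP position; "tool_rot": TCP orientation; "contact_force": force on the tool from outside, world axes, zero at the start; "ft_torque": the same for the moment, N m; "gripper_width": opening from 0.0 (shut) to 1.0 (fully open).
Only numpy, scipy, OpenCV 4.12 (cv2) and the standard library are available. Lean on these libraries where they do the work, as an engineer would, in place of code of your own. Each camera call takes 0.05 s, during which the arm holds its last target. There are 200 camera calls.

### The job

Tighten the castle nut on the sampler spindle by pushing its blue pins clockwise until its red pointer is in the green sector, then turn it a little further until a slot lines up with the cotter slot in the stud. Then slide the orange locking key along its channel, without lifting it out, through the yellow spring gate and fully home in the lined-up slot, and let the gate swing shut behind it. Leave everything else where it stands.

Things in the scene. Friction and masses are not known exactly. Their poses are not given: they have to be found in the camera images.
- drive: Fixed white and aluminium drive module: plate 284 x 130 x 25 mm with spindle, castle nut, key channel and gate. Origin on the spindle axis at table height, z up; x runs from the spindle out along the middle of the channel. In this frame the plate spans x -62..222, y -65..65 mm.
- channel_end (a point): Middle of the channel's inner end, on its floor, 55 mm from the spindle axis, 44 mm above the table. The channel runs 167 mm outwards (drive x); rails 7 mm high, inner faces 22 mm apart. The end stops (4 mm thick, 13 mm high) leave a gap 13 mm wide for the key's nose and stop the key's body.
- nut (a joint): Turn of the castle nut, rad; grows clockwise from above (tightening). Starts loose, -1.3 to -0.8. Just tight at 0: the red pointer on the nut enters the green sector of the white ring below. Hard stop at 1.15, the sector's far end. Steady friction of about 0.22 N m (7 N at a pin); stays where left. Between tight and stop exactly one position, 0.3 to 0.8, lines a slot up with the cotter slot.
- nut_slot (a point): Mouth of the nut slot that lines up between tight and stop; 40 mm from the spindle axis, 51 mm above the table, turns with the nut; lined up when at stud_slot. The nut is brass, 80 mm across flats: hexagon 29 to 43 mm above the table, round crown 80 mm across from 43 to 59 mm with six slots 13 mm wide, 60 degrees apart.
- stud_slot (a point): Fixed point on the drive, 40 mm from the spindle axis along the drive's x, 51 mm above the table: where a slot's mouth must be to line up with the key channel and the cotter slot, 13 mm wide along the drive's x, that splits the spindle's stud (27 mm across, top 59 mm above the table).
- pin_a (a point): Mid-height of one of two blue upright pins on the nut's crown by which it is pushed round: 12 mm across, 30 mm tall (59 to 89 mm above the table), 33 mm from the spindle axis, 90 degrees counter-clockwise (from above) of nut_slot. This point is 74 mm above the table.
- pin_b (a point): The same on the opposite blue pin, 90 degrees clockwise of nut_slot.
- key_center (a point): Centre of the orange body, 26 long x 20 wide x 24 mm tall, of the loose locking key (0.10 to 0.17 kg) lying in the channel; 56 mm above the table. Home, body against the end stops, it is 72 mm from the spindle axis; it starts 190 to 200 mm from it, outside the gate. A dark nose 9 wide, 14 mm tall points to the spindle.
- key_tip (a point): Tip of the key's nose, 64 mm from key_center towards the spindle (77 mm from the body's rear face), 7 mm above the key's underside; 8 mm from the spindle axis when home. The wedge-shaped tip centres itself by a few mm.
- gate (a joint): Yellow spring gate across the channel, rad: 0 shut, up to 1.5 pushed inwards (to the spindle); it cannot open outwards. Leaf 32 long, 4 thick, 19 mm tall (53 to 72 mm above the table) on an upright hinge; shut it lies across the channel, from gate_pivot along the drive's -y. A light spring (about 1 N) shuts it once the key's rear and the pusher are out of its sweep, 30 mm inwards.
- gate_pivot (a point): The gate's hinge axis beside the channel (drive x 120, y 26 mm), post 6 mm across, top 74 mm above the table; this point 62 mm above the table.
- microplate_c (a point): Bystander: a clear 96-well plate, 127 x 85 x 14 (mm); point at its centre. Stays where it is.
- tube_rack_c (a point): Bystander: a white rack with capped tubes, 110 x 60 x 53 (mm); point at its centre. Stays where it is.
- bottle_c (a point): Bystander: an amber bottle, 52 across, 110 tall (mm); point at its centre. Stays where it is.
- pipette_c (a point): Bystander: a black pipette lying down, about 230 x 26 x 22 (mm); point at its centre. Stays where it is.
- timer_c (a point): Bystander: a white timer, 60 x 50 x 18 (mm); point at its centre. Stays where it is.
- spare_nut_c (a point): Bystander: a small steel nut lying on the drive plate, 24 across, 10 tall (mm); point at its centre. Stays where it is.
- tip_jar_c (a point): Bystander: a white jar with red cap, 48 across, 52 tall (mm); point at its centre. Stays where it is.
Mind the look-alikes: they are no part of the job. There is more than one size of the part that bears key_center; the job needs the middle-sized.

How it is judged:
On the way, in this order (a step that is already met when the one before it is completed fails the run):
1. the nut is tight (its joint past 0) while the key is still outside the gate (value of joint nut above 0 rad and x of key_center in the frame of drive above 0.16 m).
2. a nut slot is lined up with the cotter slot (within 5 mm at its mouth), the nut at rest and the key still outside the gate (horizontal distance between nut_slot and stud_slot below 0.005 m and velocity of joint nut between -0.05 and 0.05 rad/s and x of key_center in the frame of drive above 0.16 m), for 0.2 s.
3. the key passes the gate: its nose is through and the gate is pushed open (value of joint gate above 0.4 rad and x of key_tip in the frame of drive below 0.1 m), for 0.05 s.
At the end, for the whole second after the job is handed in: The nut is tight (joint above 0) with a slot lined up with the cotter slot within 5 mm; the key lies flat in its channel with its tip in the slots, within 5 mm of fully home and 5 mm of the centre line; the gate is shut behind it (within 0.08 rad) (value of joint nut above 0 rad and horizontal distance between nut_slot and stud_slot below 0.005 m and x of key_tip in the frame of drive below 0.013 m and y of key_tip in the frame of drive between -0.005 and 0.005 m and z of key_center in the frame of drive below 0.06 m and x of key_center in the frame of drive below 0.0785 m and value of joint gate below 0.08 rad); the robot touches nothing.
It fails at once if the key is lifted out of its channel (raised more than 10 mm) (z of key_center in the frame of drive above 0.066 m).
It fails at once if a bystander is moved more than 30 mm (distance of any of microplate_c, tube_rack_c, bottle_c, pipette_c, timer_c, spare_nut_c, tip_jar_c from where it was at the start of the episode above 0.03 m).
It also fails if it takes over 51 s, if anything falls off the work surface, if the arm or the gripper's body presses on something with over 40 N, if the wrist force passes 120 N, or if a joint passes its speed limit or range.

## Working session

There is one attempt and no reset: what is moved stays moved. The work goes in short steps, Python scripts to look and compute and a tool call to move; the robot and the scene stay as the last step left them, time stands still between calls to the robot, and variables do not carry over. Pictures are saved under pics/ and viewed, about 8 in all and at most 12, crops included, and the job is handed in when it is done.

Besides the shell and the picture viewer there is one more tool, called as name([rows], argument=value, ...), one row to a line, values as JSON. step_arm: Moves the arm, as the interface text tells. Its arguments: {"type":"object","properties":{"steps":{"type":"array"},"claw":{"type":"number"}},"required":["steps"]}

```bash
mkdir -p pics; ls
cat > h.py <<'E'
import numpy as np, cv2
from plant import state, grab_frame, camera_params, job_done, boxes_of
from scipy.spatial.transform import Rotation as R
def T_tool():
    s=state(); q=s['tool_rot']; T=np.eye(4)
    T[:3,:3]=R.from_quat([q[1],q[2],q[3],q[0]]).as_matrix(); T[:3,3]=s['tool_pos']; return T
def cam(name):
    p=camera_params(name)
    E=np.array(p['extrinsics']) if name!='wrist' else T_tool()@np.array(p['T_tool_cam'])
    return np.array(p['mtx']),p['k1'],E
def und(uv,K,k1):
    return cv2.undistortPoints(np.array(uv,float).reshape(-1,1,2),K,np.array([k1,0,0,0.])).reshape(-1,2)
def at_z(uv,c,z):
    K,k1,E=c; n=und(uv,K,k1); d=np.c_[n,np.ones(len(n))]@E[:3,:3].T; o=E[:3,3]
    return o+d*((z-o[2])/d[:,2])[:,None]
def cloud(depth,c):
    K,k1,E=c; h,w=depth.shape; u,v=np.meshgrid(np.arange(w),np.arange(h))
    n=und(np.c_[u.ravel(),v.ravel()],K,k1); z=depth.ravel()[:,None]
    P=(np.c_[n,np.ones(len(n))]*z)@E[:3,:3].T+E[:3,3]
    return P.reshape(h,w,3)
def proj(P,c):
    K,k1,E=c; q=(np.atleast_2d(P)-E[:3,3])@E[:3,:3]
    return cv2.projectPoints(q,np.zeros(3),np.zeros(3),K,np.array([k1,0,0,0.]))[0].reshape(-1,2)
def save(img,f,s=1):
    cv2.imwrite('pics/'+f,cv2.cvtColor(cv2.resize(img,None,fx=s,fy=s,interpolation=cv2.INTER_CUBIC),cv2.COLOR_RGB2BGR))
E
python3 - <<'E'
from h import *
s=state(); print({k:np.round(v,3) for k,v in s.items()})
a,d=grab_frame('top'); np.save('topd.npy',d); np.save('top.npy',a)
for l in ['drive','nut','key_center','gate','pin_a','spare_nut_c']:
    print(l,[(np.round(b['box']),round(b['p'],2)) for b in boxes_of('top',l)][:5])
c=cam('top'); print(c[2].round(3)); print(camera_params('wrist')['T_tool_cam'])
b,d2=grab_frame('scene')
save(np.vstack([a[:,:],]),'top.png',1.5)
save(b,'scene.png',1.5)
E
```

```text
pics
{'time': np.float64(0.0), 'joint_pos': array([ 1.001,  0.053,  1.614, -0.   ,  1.476, -0.119]), 'joint_vel': array([-0.002, -0.   , -0.002, -0.001,  0.001, -0.001]), 'joint_efforts': array([ 2.0000e-03, -3.9368e+01, -3.7018e+01,  0.0000e+00,  7.0000e-03,
        0.0000e+00]), 'tool_pos': array([0.272, 0.562, 0.23 ]), 'tool_rot': array([-0.   ,  0.223,  0.975, -0.001]), 'contact_force': array([-0.207, -1.468,  0.238]), 'ft_torque': array([ 0.02 , -0.05 , -0.022]), 'gripper_width': np.float64(1.0)}
drive [(array([213., 158., 123.,  66.]), 0.7), (array([223., 188.,  31.,   7.]), 0.26)]
nut [(array([291., 167.,  42.,  39.]), 0.64), (array([214., 156., 122.,  67.]), 0.54)]
key_center [(array([220., 189.,  34.,   6.]), 0.74), (array([137., 197.,  14.,  45.]), 0.61), (array([186., 189.,   7.,   9.]), 0.39), (array([292., 169.,  40.,  39.]), 0.2)]
gate []
pin_a [(array([294., 166.,  38.,  39.]), 0.75)]
spare_nut_c []
[[ 0.019 -0.997  0.075  0.473]
 [-1.    -0.02  -0.015  0.01 ]
 [ 0.016 -0.075 -0.997  1.077]
 [ 0.     0.     0.     1.   ]]
[[ 4.13009464e-04 -9.45624062e-01 -3.25261377e-01  8.45993662e-02]
 [ 9.99999901e-01  3.36724231e-04  2.90827298e-04 -4.83923386e-05]
 [-1.65489904e-04 -3.25261465e-01  9.45624107e-01 -1.43119881e-01]
 [ 0.00000000e+00  0.00000000e+00  0.00000000e+00  1.00000000e+00]]
```

View pics/top.png

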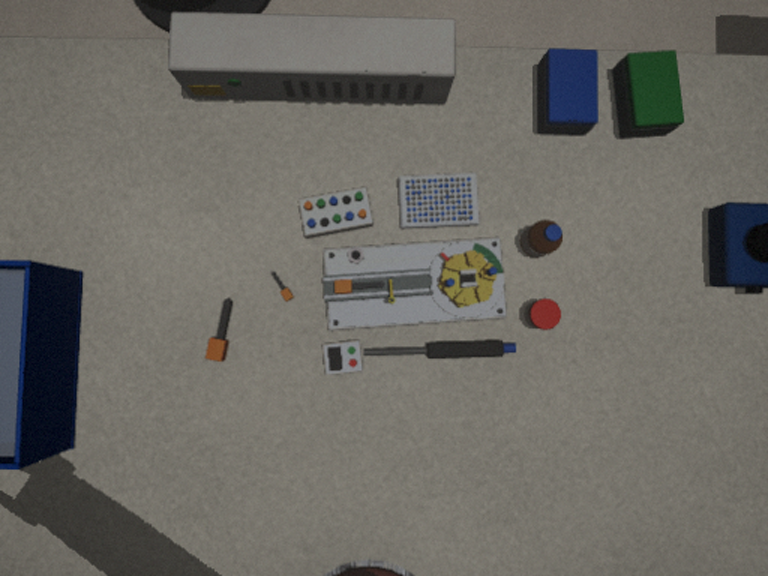

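View pics/scene.png

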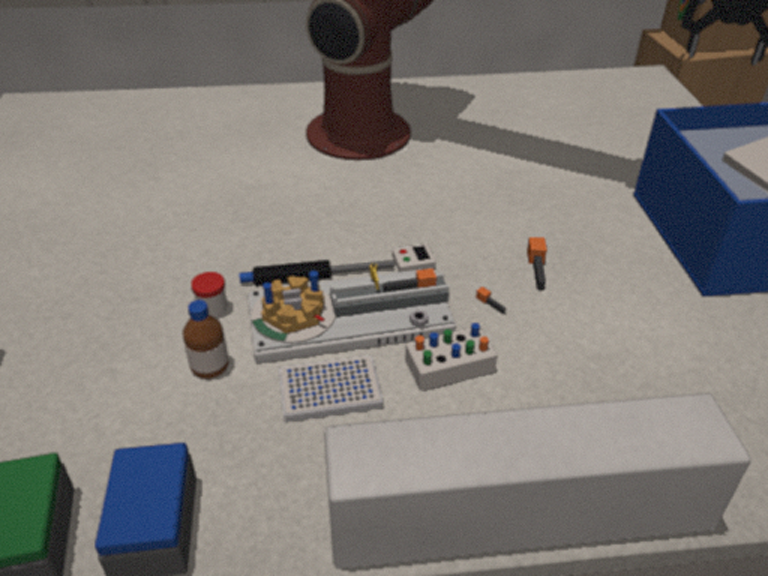

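The top picture, in native pixels, shows three things that could be taken for the key:
- The key in the channel at (229,191).
- A large loose key at (144,233).
- A small loose key at (190,196).

The middle-sized one is in the channel. The nut is at (312,185), with its pins at (299,189) and (328,180). The gate is at (260,193).

Run:
```python
from h import *
c=cam('top'); d=np.load('topd.npy'); P=cloud(d,c)
for n,uv,z in [('key',(229,191),.068),('pinL',(299,189),.089),('pinR',(328,180),.089),('gatepost',(260.5,200),.074),('nutc',(312,186),.059),('spare',(237,170),.035)]:
    print(n,at_z([uv],c,z).round(3), P[int(uv[1]),int(uv[0])].round(3))
# plate: points with height 20..32 mm in region
m=(P[...,2]>.018)&(P[...,2]<.034)&(d>0)
m[:150]=0;m[230:]=0;m[:,:205]=0;m[:,345:]=0
pts=P[m][:,:2]; n,lab,st,ce=cv2.connectedComponentsWithStats(m.astype(np.uint8)); i=1+np.argmax(st[1:,4]); pts=P[lab==i][:,:2]
r=cv2.minAreaRect((pts*1000).astype(np.float32)); print(r, st[i])
T=T_tool(); print(T.round(3))
```

```text
key [[0.539 0.046 0.068]] [0.539 0.046 0.067]
pinL [[ 0.545 -0.11   0.089]] [ 0.545 -0.11   0.088]
pinR [[ 0.566 -0.174  0.089]] [ 0.566 -0.174  0.09 ]
gatepost [[ 0.519 -0.026  0.074]] [ 0.519 -0.024  0.077]
nutc [[ 0.554 -0.143  0.059]] [ 0.556 -0.145  0.046]
spare [[0.59  0.029 0.035]] [0.591 0.029 0.034]
((550.4969482421875, -63.51820373535156), (129.75103759765625, 283.31219482421875), 5.099483489990234) [ 215  158  123   62 3986]
[[-0.9    0.436 -0.     0.272]
 [ 0.436  0.9   -0.     0.562]
 [ 0.    -0.    -1.     0.231]
 [ 0.     0.     0.     1.   ]]
```

step_arm([
  [-36,-33,0,0],
  [-36,-33,0,0],
  [-36,-33,0,0],
  [-36,-33,0,0],
  [-36,-33,0,0],
  [-36,-33,0,0],
  [-36,-33,0,0],
  [-36,-33,0,0],
])

```text
time: 1.2
tool_pos: [0.4191, 0.1943, 0.2311]
tool_rot: [0.002, 0.217, 0.976, 0.001]
contact_force: [0.2, 0.9, -0.2]
gripper_width: 1.004
```

step_arm([
  [-36,-33,0,0],
  [-36,-33,0,0],
  [-36,-33,0,0],
  [-36,-33,0,0],
  [-36,-33,0,0],
  [-36,-33,0,0],
])

```text
time: 1.8
tool_pos: [0.5313, -0.0843, 0.2337]
tool_rot: [0.005, 0.218, 0.976, 0.002]
contact_force: [0.1, 0.9, 0.5]
gripper_width: 1.0
```

step_arm([
  [0,0,0,-8],
  [0,0,0,-8],
  [0,0,0,-8],
  [0,0,0,-8],
  [0,0,0,-8],
  [0,0,0,0],
])

```text
time: 2.4
tool_pos: [0.5328, -0.0927, 0.2337]
tool_rot: [0.005, -0.137, 0.991, -0.0]
contact_force: [-0.6, -0.2, 0.3]
gripper_width: 1.002
```

```bash
cat >> h.py <<'E'
def go(target,yaw=None,z=None):
    "print tool-frame shift (mm) and turn (deg) to a world xy / tool-y yaw / z"
    T=T_tool(); p=np.array([*target[:2],T[2,3] if z is None else z])
    y=np.degrees(np.arctan2(T[1,1],T[0,1])); s=state()
    print('t',round(float(s['time']),2),'tcp',T[:3,3].round(4),'yaw',y.round(2),'F',np.round(s['contact_force'],1),'w',round(float(s['gripper_width']),3))
    print('shift',(T[:3,:3].T@(p-T[:3,3])*1000).round(1),'turn',None if yaw is None else round(y-yaw,1))
E
python3 - <<'E'
from h import *
go((0.557,-0.143),109.4)
c=cam('wrist'); a,d=grab_frame('wrist'); np.save('w1d.npy',d); np.save('w1.npy',a); np.save('w1E.npy',c[2]); save(a,'w1.png',1.5)
E
```

```text
t 2.4 tcp [ 0.5328 -0.0927  0.2337] yaw 105.71 F [-0.6 -0.2  0.3] w 1.002
shift [ -9.6 -55.    0.2] turn -3.7
```

View pics/w1.png

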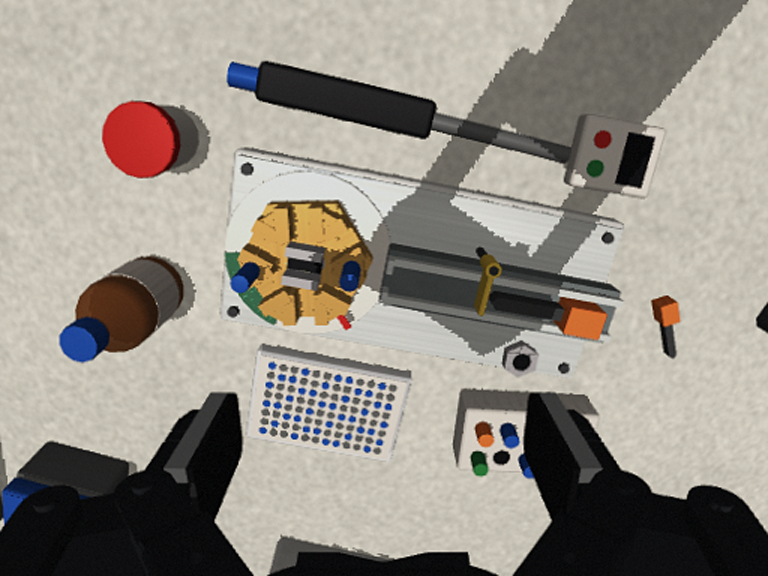

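The wrist picture (1.5x) shows the nut at (300,270), with blue pins at (243,276) and (350,274). The gate is at (488,280), the key body at (582,318), and the spare nut at (520,358). The job's slot is at about (292,215), and it has to turn about 100° clockwise to reach the channel.

```bash
cat >> h.py <<'E'
def pins(a,d,c):
    P=cloud(d,c); hsv=cv2.cvtColor(a,cv2.COLOR_RGB2HSV)
    m=(hsv[...,0]>100)&(hsv[...,0]<130)&(hsv[...,1]>110)&(P[...,2]>.082)&(P[...,2]<.096)&(d>0)
    n,lab,st,ce=cv2.connectedComponentsWithStats(m.astype(np.uint8))
    out=[]
    for i in range(1,n):
        if st[i,4]>15:
            q=P[lab==i]
            if abs(q[:,0].mean()-.557)<.07 and abs(q[:,1].mean()+.143)<.07: out.append((st[i,4],q.mean(0).round(4)))
    return out
def orange(a,d,c):
    P=cloud(d,c); hsv=cv2.cvtColor(a,cv2.COLOR_RGB2HSV)
    m=(hsv[...,0]<14)&(hsv[...,1]>150)&(abs(P[...,2]-.068)<.005)&(abs(P[...,0]-.545)<.03)
    q=P[m]; return len(q),cv2.minAreaRect((q[:,:2]*1000).astype(np.float32)),q[:,2].mean()
E
python3 - <<'E'
from h import *
a=np.load('w1.npy');d=np.load('w1d.npy');K,k1,_=cam('wrist');c=(K,k1,np.load('w1E.npy')); P=cloud(d,c)
print(pins(a,d,c)); print(orange(a,d,c))
m=(P[...,2]>.019)&(P[...,2]<.031)&(d>0)&(P[...,0]>.45)&(P[...,0]<.65)&(P[...,1]>-.23)&(P[...,1]<.1)
n,lab,st,ce=cv2.connectedComponentsWithStats(m.astype(np.uint8)); i=1+np.argmax(st[1:,4])
print(cv2.minAreaRect((P[lab==i][:,:2]*1000).astype(np.float32)),st[i])
# plane heights near plate
print(np.median(P[lab==i][:,2]))
# stud-rim: nut crown points z~59
m=(abs(P[...,2]-.059)<.003)&(abs(P[...,0]-.557)<.06)&(abs(P[...,1]+.143)<.06)&(d>0); q=P[m]
print('crown',len(q),cv2.minEnclosingCircle((q[:,:2]*1000).astype(np.float32)))
m=(P[...,2]>.070)&(P[...,2]<.078)&(abs(P[...,0]-.525)<.03)&(abs(P[...,1]+.024)<.03)&(d>0); print('post/leaf',P[m][:,:2].mean(0),cv2.minAreaRect((P[m][:,:2]*1000).astype(np.float32)))
E
```

```text
[(np.int32(149), array([ 0.5645, -0.1723,  0.0885])), (np.int32(138), array([ 0.5459, -0.1097,  0.0886]))]
(509, ((538.9307250976562, 49.170196533203125), (19.634185791015625, 26.522520065307617), 5.953072547912598), np.float64(0.06819835221366241))
((548.8185424804688, -61.61909484863281), (129.56781005859375, 283.84381103515625), 5.129369258880615) [  146    99   270   153 16165]
0.025742790922170966
crown 2636 ((553.1765747070312, -132.6663055419922), 51.219058990478516)
post/leaf [ 0.52973836 -0.02386021] ((533.0953369140625, -22.066646575927734), (36.724666595458984, 9.777403831481934), 10.512035369873047)
```

```bash
python3 -c "
from h import *
go((0.5555,-0.1412),106.5,0.12)"
```

```text
t 2.45 tcp [ 0.5328 -0.0926  0.2337] yaw 105.58 F [-0.3  0.1 -0.3] w 1.002
shift [ -7.6 -52.6 113.9] turn -0.9
```

step_arm([
  [-4,-26,0,-0.9],
  [-4,-27,0,0],
  [0,0,30,0],
  [0,0,40,0],
  [0,0,40,0],
  [0,0,0,0],
  [0,0,0,0],
])

```text
time: 3.15
tool_pos: [0.56, -0.1438, 0.1253]
tool_rot: [0.009, -0.134, 0.991, -0.002]
contact_force: [-0.2, 0.0, 0.7]
gripper_width: 1.002
```

```bash
python3 -c "
from h import *
go((0.5555,-0.1412),106.5,0.056)"
```

```text
t 3.15 tcp [ 0.56   -0.1438  0.1253] yaw 105.41 F [-0.2  0.   0.7] w 1.002
shift [ 4.9  4.2 69.2] turn -1.1
```

step_arm([
  [5,4,10,-1.1],
  [0,0,15,0],
  [0,0,15,0],
  [0,0,0,0],
  [0,0,0,0],
])

```text
time: 3.65
tool_pos: [0.558, -0.1421, 0.0887]
tool_rot: [0.013, -0.144, 0.99, -0.005]
contact_force: [0.7, 0.3, 0.9]
gripper_width: 0.999
```

Run:
```python
from h import *
go((0.5555,-0.1412),106.5,0.056)
c=cam('wrist'); a,d=grab_frame('wrist'); print(pins(a,d,c)); save(a,'w2.png',1.5)
```

```text
t 3.65 tcp [ 0.558  -0.1421  0.0887] yaw 106.51 F [0.7 0.3 0.9] w 0.999
shift [ 3.   2.  32.6] turn 0.0
[(np.int32(528), array([ 0.564 , -0.1729,  0.0881])), (np.int32(540), array([ 0.5458, -0.1108,  0.0882]))]
```

View pics/w2.png

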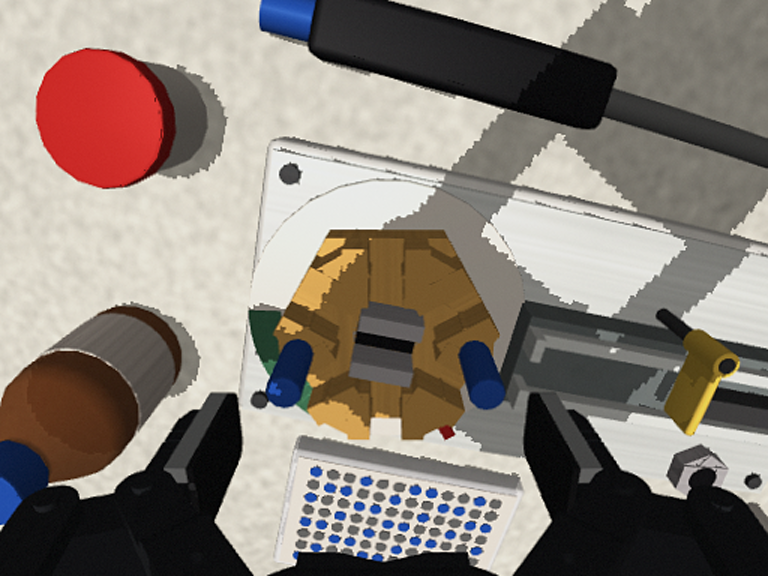

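Pins are at (290,375) and (484,375), centred between the fingers at (240,430) and (527,430). I'll go down and grip both.

step_arm([
  [3,1,17,0],
  [0,0,19,0],
  [0,0,0,0],
])

```text
time: 4.0
tool_pos: [0.5576, -0.1429, 0.0543]
tool_rot: [0.015, -0.144, 0.989, -0.006]
contact_force: [-0.6, 0.2, 0.6]
gripper_width: 0.997
```

```bash
python3 -c "
from h import *
go((0.5552,-0.1415),106.5,0.056)"
```

```text
t 4.0 tcp [ 0.5576 -0.1429  0.0543] yaw 106.51 F [-0.6  0.2  0.6] w 0.997
shift [ 1.9  2.  -1.8] turn 0.0
```

step_arm([
  [2,2,-1,0],
  [0,0,0,0],
])

```text
time: 4.2
tool_pos: [0.5558, -0.1419, 0.0569]
tool_rot: [0.016, -0.144, 0.989, -0.006]
contact_force: [-1.2, -0.3, -1.0]
gripper_width: 1.007
```

step_arm([
  [0,0,0,0],
  [0,0,0,0],
  [0,0,0,0],
], claw=85)

```text
time: 4.5
tool_pos: [0.5564, -0.1422, 0.059]
tool_rot: [0.017, -0.144, 0.989, -0.007]
contact_force: [2.1, -1.2, -4.6]
gripper_width: 0.883
```

step_arm([
  [0,0,1,6],
  [0,0,0,6],
  [0,0,0,6],
  [0,0,0,0],
])

```text
time: 4.9
tool_pos: [0.5563, -0.142, 0.059]
tool_rot: [0.017, 0.016, 1.0, -0.006]
contact_force: [0.8, 2.2, -2.8]
gripper_width: 0.883
```

```bash
python3 -c "
from h import *
go((0.5552,-0.1415),5.13,0.057)
c=cam('wrist'); a,d=grab_frame('wrist'); print(pins(a,d,c)); save(a,'w3.png',1.5)
print(state()['ft_torque'])
"
```

```text
t 4.9 tcp [ 0.5563 -0.142   0.059 ] yaw 88.15 F [ 0.8  2.2 -2.8] w 0.883
shift [1.2 0.5 1.9] turn 83.0
[(np.int32(795), array([ 0.5535, -0.1736,  0.0878])), (np.int32(769), array([ 0.5557, -0.109 ,  0.0879]))]
[-0.88837367  0.0704719  -0.23827247]
```

View pics/w3.png

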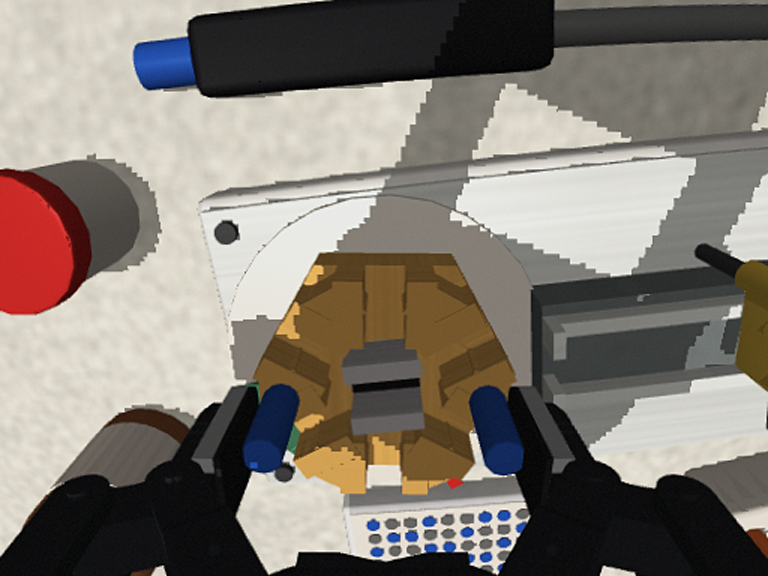

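The pins are clasped by both fingers and the nut turned with them, with the pin line now at 88°. I'll turn on.

step_arm([
  [1,0,1,8],
  [0,0,0,8],
  [0,0,0,8],
  [0,0,0,8],
  [0,0,0,8],
  [0,0,0,8],
  [0,0,0,0],
])

```text
time: 5.65
tool_pos: [0.5563, -0.1413, 0.059]
tool_rot: [0.019, 0.419, 0.908, -0.006]
contact_force: [9.1, 4.1, -4.2]
gripper_width: 0.882
```

```bash
python3 -c "
from h import *
go((0.5552,-0.1415),5.13,0.057)
c=cam('wrist'); a,d=grab_frame('wrist'); print(pins(a,d,c))
print(state()['ft_torque'])
"
```

```text
t 5.65 tcp [ 0.5563 -0.1413  0.059 ] yaw 40.48 F [ 9.1  4.1 -4.2] w 0.882
shift [ 0.7 -1.   1.9] turn 35.4
[(np.int32(799), array([ 0.5306, -0.1609,  0.0878])), (np.int32(745), array([ 0.5798, -0.119 ,  0.0878]))]
[-1.76440141  1.65982954 -0.16288091]
```

step_arm([
  [0,-1,0,8],
  [0,0,0,8],
  [0,0,0,8],
  [0,0,0,8],
  [0,0,0,3.4],
  [0,0,0,0],
  [0,0,0,0],
])

```text
time: 6.4
tool_pos: [0.557, -0.1405, 0.0584]
tool_rot: [0.017, 0.673, 0.74, -0.005]
contact_force: [9.0, 0.2, -3.7]
gripper_width: 0.883
```

```bash
python3 -c "
from h import *
go((0.5552,-0.1415),5.13,0.057)
c=cam('wrist'); a,d=grab_frame('wrist'); print(pins(a,d,c)); save(a,'w4.png',1.5)
print(state()['ft_torque'])
"
```

```text
t 6.4 tcp [ 0.557  -0.1405  0.0584] yaw 5.47 F [ 9.   0.2 -3.7] w 0.883
shift [-0.7 -1.9  1.4] turn 0.3
[(np.int32(746), array([ 0.5884, -0.1362,  0.0878])), (np.int32(813), array([ 0.5241, -0.1425,  0.0879]))]
[-0.26605102  1.71419705 -0.09660771]
```

View pics/w4.png

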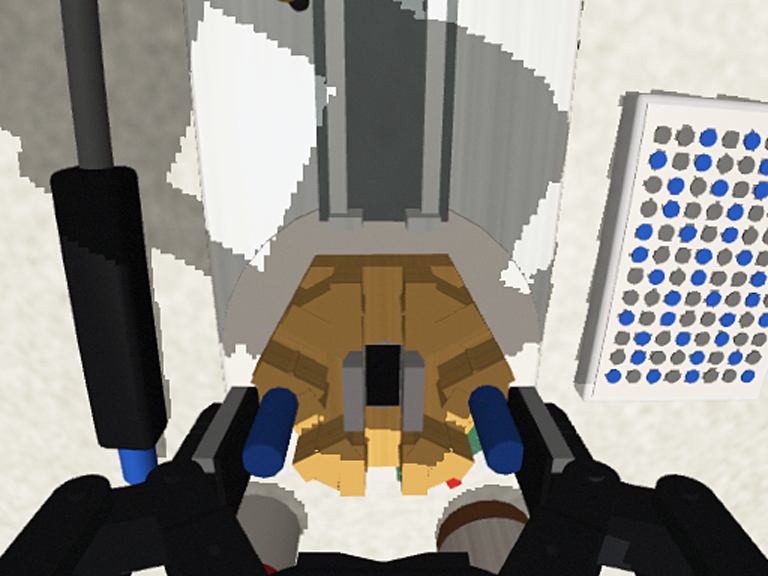

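The slot (383,280), cotter slot (383,375) and end-stop gap (385,215) are in one line. The red pointer (453,483) stands between green patches at (475,440) and (398,473). I'll release and lift.

step_arm([
  [0,0,0,0],
  [0,0,0,0],
  [0,0,0,0],
], claw=100)

```text
time: 6.75
tool_pos: [0.5581, -0.1408, 0.0596]
tool_rot: [0.018, 0.671, 0.741, -0.004]
contact_force: [-0.2, 0.5, 0.8]
gripper_width: 1.001
```

step_arm([
  [0,0,-10,0],
  [0,0,-20,0],
  [0,0,-40,0],
  [0,0,-40,0],
  [0,0,0,0],
])

```text
time: 7.25
tool_pos: [0.5553, -0.1376, 0.1762]
tool_rot: [0.017, 0.671, 0.742, -0.003]
contact_force: [1.1, 0.7, 1.6]
gripper_width: 1.0
```

Run:
```python
from h import *
c=cam('wrist'); a,d=grab_frame('wrist'); print(pins(a,d,c)); 
x=np.array([-.0894,.996]); S=np.array([.5552,-.1415])
go(S+.245*x,5.13,0.15)
```

```text
[(np.int32(221), array([ 0.524 , -0.1432,  0.0885])), (np.int32(222), array([ 0.5888, -0.1369,  0.0884]))]
t 7.3 tcp [ 0.554  -0.1372  0.1735] yaw 5.76 F [ 0.2 -0.   0.1] w 0.998
shift [241.1   3.1  16.6] turn 0.6
```

step_arm([
  [40,1,0,0],
  [40,1,0,0],
  [40,1,0,0],
  [40,1,0,-0.6],
  [40,0,0,0],
  [35,0,0,0],
  [0,0,0,0],
  [0,0,0,0],
], claw=0)

```text
time: 8.1
tool_pos: [0.5297, 0.1038, 0.1628]
tool_rot: [0.014, 0.667, 0.745, -0.006]
contact_force: [0.2, -0.9, -0.2]
gripper_width: 0.001
```

Run:
```python
from h import *
x=np.array([-.0894,.996]); S=np.array([.5558,-.1410])
c=cam('wrist'); a,d=grab_frame('wrist'); o=orange(a,d,c); print(o); k=np.array(o[1][0])/1000-S; print('key drive x,y',k@x*1000,k@np.array([-x[1],x[0]])*1000)
T=T_tool();print(T.round(3)); q=T[:2,3]-S; print('tcp drive',q@x*1000,q@np.array([-x[1],x[0]])*1000)
go(S+.238*x,5.13,0.09)
save(a,'w5.png',1.5)
```

```text
(162, ((540.8243408203125, 60.62090301513672), (10.883663177490234, 22.50592041015625), 66.03923034667969), np.float64(0.06704087130069479))
key drive x,y 202.15324333374025 -3.1091521865845086
[[-0.108  0.994  0.012  0.53 ]
 [ 0.994  0.108 -0.027  0.104]
 [-0.028  0.009 -1.     0.163]
 [ 0.     0.     0.     1.   ]]
tcp drive 245.93026279007648 4.187091143929184
t 8.15 tcp [0.5296 0.1036 0.1627] yaw 6.23 F [-0.1 -0.5  0.2] w -0.003
shift [-6.   3.4 72.9] turn 1.1
```

View pics/w5.png

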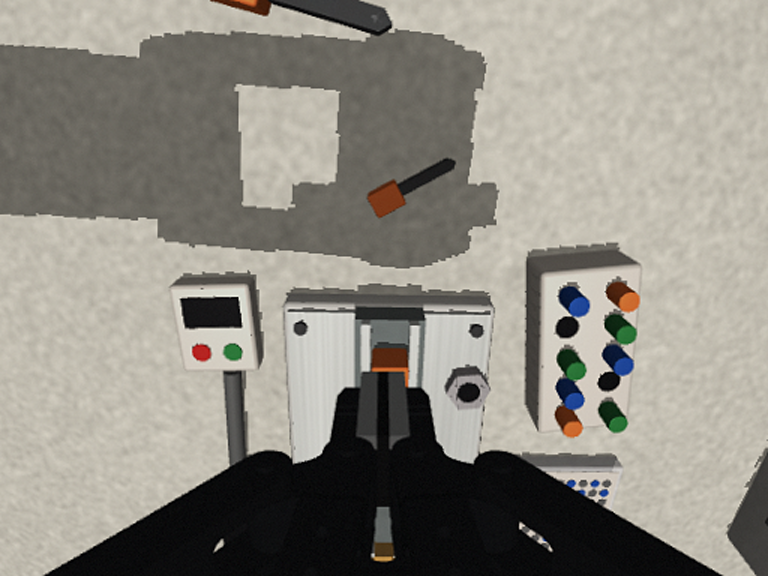

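The shut fingers at (384,400) stand behind the key's rear face at (390,365), and the small key at (385,200) is well clear. I'll lower behind the key.

step_arm([
  [-4,3.4,25,1.1],
  [0,0,25,0],
  [0,0,15,0],
  [0,0,0,0],
])

```text
time: 8.55
tool_pos: [0.5358, 0.0935, 0.0966]
tool_rot: [0.014, 0.677, 0.736, -0.006]
contact_force: [-0.1, 0.1, 0.6]
gripper_width: -0.0
```

```bash
cat >> h.py <<'E'
DX=np.array([-.0894,.996]); DY=np.array([-.996,-.0894]); S=np.array([.5558,-.1410])
def rep(xd,z,yd=0.):
    T=T_tool(); q=T[:2,3]-S; print('tcp drive',(q@DX*1000).round(1),(q@DY*1000).round(1)); go(S+xd*DX+yd*DY,5.13,z)
E
python3 - <<'E'
from h import *
rep(.235,.056)
c=cam('wrist'); a,d=grab_frame('wrist'); P=cloud(d,c); hsv=cv2.cvtColor(a,cv2.COLOR_RGB2HSV)
m=(hsv[...,0]<16)&(hsv[...,1]>140)&(P[...,2]>.05)&(abs(P[...,0]-.54)<.03)&(P[...,1]<.08); q=P[m]; w=q[:,:2]-S
print(len(q)); 
if len(q): print('x',np.percentile(w@DX*1000,[2,50,98]),'y',np.percentile(w@DY*1000,[2,50,98]),'z',np.percentile(q[:,2],[2,98]))
E
```

```text
tcp drive 235.4 -1.0
t 8.55 tcp [0.5358 0.0935 0.0966] yaw 4.77 F [-0.1  0.1  0.6] w -0.0
shift [ 0.8 -1.5 40.6] turn -0.4
0
```

step_arm([
  [0,-1,18,0],
  [0,0,15,0],
  [0,0,5,0],
  [0,0,0,0],
])

```text
time: 9.0
tool_pos: [0.5396, 0.0912, 0.0629]
tool_rot: [0.018, 0.678, 0.735, -0.003]
contact_force: [-0.6, 0.1, 0.7]
gripper_width: -0.003
```

```bash
python3 -c "
from h import *
rep(.215,.055)"
```

```text
tcp drive 232.7 -4.6
t 9.0 tcp [0.5396 0.0912 0.0629] yaw 4.66 F [-0.6  0.1  0.7] w -0.003
shift [-17.5  -4.7   8.3] turn -0.5
```

step_arm([
  [0,-4.5,8,-0.5],
  [-8,-0.5,0,0],
  [0,0,0,0],
])

```text
time: 9.3
tool_pos: [0.5365, 0.0822, 0.0563]
tool_rot: [0.019, 0.674, 0.738, -0.002]
contact_force: [-0.4, 0.2, -1.2]
gripper_width: -0.002
```

```bash
python3 -c "
from h import *
rep(.19,.055)"
```

```text
tcp drive 224.0 -0.8
t 9.3 tcp [0.5365 0.0822 0.0563] yaw 5.24 F [-0.4  0.2 -1.2] w -0.002
shift [-34.   -0.9   2.3] turn 0.1
```

step_arm([
  [-10,-0.5,1,0],
  [-10,0,0.5,0],
  [-10,0,0.5,0],
  [-10,0,0.5,0],
  [0,0,0,0],
])

```text
time: 9.8
tool_pos: [0.5406, 0.0387, 0.0561]
tool_rot: [0.019, 0.674, 0.738, -0.001]
contact_force: [-0.6, 1.1, -1.1]
gripper_width: -0.004
```

```bash
python3 -c "
from h import *
rep(.097,.055)
c=cam('wrist'); a,d=grab_frame('scene'); c=cam('scene'); P=cloud(d,c); hsv=cv2.cvtColor(a,cv2.COLOR_RGB2HSV)
m=(hsv[...,0]<16)&(hsv[...,1]>140)&(P[...,2]>.05)&(abs(P[...,0]-.545)<.04)&(P[...,1]<.08)&(P[...,1]>-.1); q=P[m]; w=q[:,:2]-S
print(len(q),np.percentile(w@DX*1000,[2,50,98]),np.percentile(w@DY*1000,[2,50,98]),np.percentile(q[:,2],[2,98]))
b=a[140:260,130:330]; save(b,'s2.png',4)
"
```

```text
tcp drive 180.4 -0.9
t 9.8 tcp [0.5406 0.0387 0.0561] yaw 5.19 F [-0.6  1.1 -1.1] w -0.004
shift [-83.3  -1.1   3.4] turn 0.1
458 [133.95524152 165.12131979 214.43940183] [-38.16363945 -25.29732027   3.50173607] [0.05644113 0.37586266]
```

View pics/s2.png

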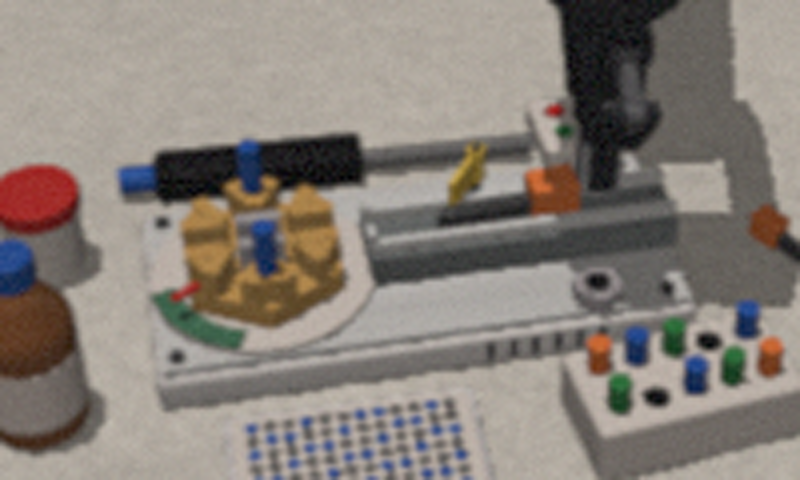

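The key body (553,190) is in its channel ahead of the fingers. The nose is opening the gate (468,175), and the pointer (185,290) is at the green sector. I'll go on pushing.

step_arm([
  [-10,-0.8,1,0],
  [-10,0,0.5,0],
  [-10,0,0.5,0],
  [-10,0,0.5,0],
  [-10,0,0.5,0],
  [0,0,0,0],
])

```text
time: 10.45
tool_pos: [0.5459, -0.0142, 0.0556]
tool_rot: [0.019, 0.674, 0.738, 0.001]
contact_force: [0.4, -0.6, -0.1]
gripper_width: -0.007
```

```bash
python3 -c "
from h import *
rep(.097,.055)"
```

```text
tcp drive 127.2 -1.5
t 10.45 tcp [ 0.5459 -0.0142  0.0556] yaw 5.23 F [ 0.4 -0.6 -0.1] w -0.007
shift [-30.2  -1.6   1.4] turn 0.1
```

step_arm([
  [-8,-1,0.5,0],
  [-8,0,0,0],
  [-6,0,0,0],
  [-3,0,0,0],
  [0,0,0,0],
])

```text
time: 10.95
tool_pos: [0.5469, -0.0416, 0.055]
tool_rot: [0.019, 0.674, 0.738, 0.001]
contact_force: [-0.1, 0.8, 0.5]
gripper_width: 0.0
```

```bash
python3 -c "
from h import *
rep(.097,.055)"
```

```text
tcp drive 99.8 -0.0
t 10.95 tcp [ 0.5469 -0.0416  0.055 ] yaw 5.2 F [-0.1  0.8  0.5] w 0.0
shift [-2.8 -0.   0.1] turn 0.1
```

step_arm([
  [-3,0,0,0],
  [-2.5,0,0,0],
  [0,0,0,0],
])

```text
time: 11.25
tool_pos: [0.5474, -0.0463, 0.0551]
tool_rot: [0.018, 0.674, 0.738, 0.002]
contact_force: [0.4, 2.6, -0.7]
gripper_width: 0.005
```

step_arm([
  [-3,0,0,0],
  [0,0,0,0],
])

```text
time: 11.45
tool_pos: [0.5475, -0.0462, 0.0553]
tool_rot: [0.016, 0.674, 0.738, 0.004]
contact_force: [1.2, -0.5, -0.3]
gripper_width: 0.002
```

step_arm([
  [-6,0,0,0],
])

```text
time: 11.55
tool_pos: [0.5475, -0.047, 0.0558]
tool_rot: [0.011, 0.675, 0.738, 0.008]
contact_force: [-3.9, 33.1, 12.4]
gripper_width: -0.002
```

```bash
python3 -c "
from h import *
rep(.097,.055)
a,d=grab_frame('scene'); np.save('s3.npy',a)
a,d=grab_frame('top'); np.save('t3.npy',a);c=cam('top');print(orange(a,d,c))
"
```

```text
tcp drive 94.3 -0.2
t 11.55 tcp [ 0.5475 -0.047   0.0558] yaw 5.09 F [-3.9 33.1 12.4] w -0.002
shift [ 2.7 -0.2  0.7] turn -0.0
(0, ((0.0, 0.0), (0.0, 0.0), 0.0), np.float64(nan))h.py:45: RuntimeWarning: Mean of empty slice.
  q=P[m]; return len(q),cv2.minAreaRect((q[:,:2]*1000).astype(np.float32)),q[:,2].mean()
  ret = ret.dtype.type(ret / rcount)
```

step_arm([
  [4,0,0,0],
  [1,0,0,0],
  [0,0,-15,0],
  [0,0,-30,0],
  [0,0,-40,0],
  [0,0,-40,0],
  [0,0,0,0],
])

```text
time: 12.35
tool_pos: [0.542, -0.0443, 0.1872]
tool_rot: [0.011, 0.675, 0.738, 0.004]
contact_force: [0.2, -0.1, 0.5]
gripper_width: -0.004
```

step_arm([
  [-30,0,-20,0],
  [-30,0,-10,0],
  [-30,0,0,0],
  [-20,0,0,0],
  [0,0,0,0],
  [0,0,0,0],
])

```text
time: 12.95
tool_pos: [0.5501, -0.1614, 0.2257]
tool_rot: [0.015, 0.676, 0.737, 0.002]
contact_force: [-0.4, 0.6, -0.9]
gripper_width: -0.0
```

```bash
python3 -c "
from h import *
rep(.097,.2)
c=cam('wrist'); a,d=grab_frame('wrist'); print(pins(a,d,c)); o=orange(a,d,c); print(o); k=np.array(o[1][0])/1000-S; print('key drive',k@DX*1000,k@DY*1000)
save(a,'w6.png',1.5)
"
```

```text
tcp drive -19.8 7.5
t 12.95 tcp [ 0.5501 -0.1614  0.2257] yaw 5.01 F [-0.4  0.6 -0.9] w -0.0
shift [117.3   6.7  23.6] turn -0.1
[(np.int32(157), array([ 0.5887, -0.137 ,  0.0888])), (np.int32(153), array([ 0.5239, -0.1435,  0.0889]))]
(733, ((550.2852172851562, -69.38770294189453), (18.740947723388672, 24.955114364624023), 5.018617630004883), np.float64(0.06843342002287328))
key drive 71.81886944458006 -0.9094157730102667
```

View pics/w6.png

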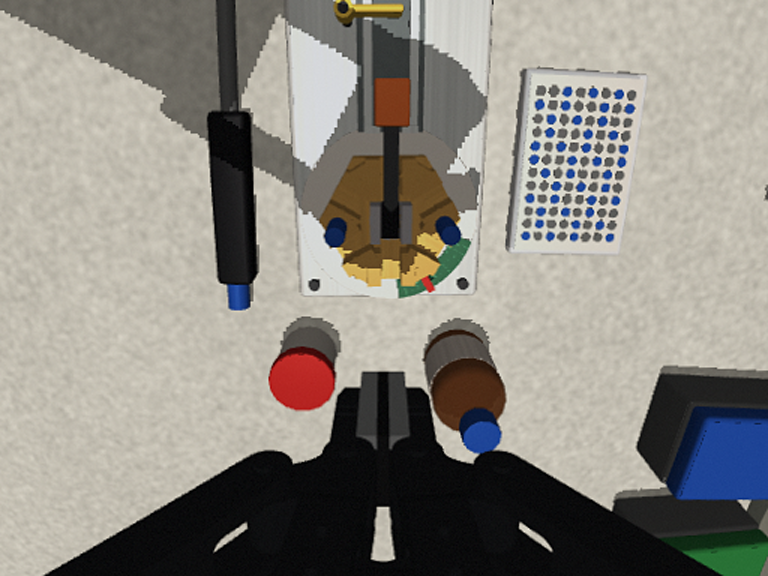

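The key body (392,102) is home at 71.8 mm from the spindle, with the nose in the slot. The gate (370,10) lies straight across the channel, and the pointer (429,284) is inside the green sector. The robot is clear of everything, so I'll hand in.

```bash
python3 -c "
from h import *
print(job_done())"
```

```text
the job is handed in; nothing more can be done
None
```

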